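# Refit the metal pre-filter in the bench fume extractor

### The job

Put the washed metal filter back into the sloping face of the bench fume extractor: tuck one long edge up under the retaining lip at the top of the recess, then lower the opposite edge gently, without letting it drop or forcing it, until the filter lies fully home and flat in the recess. Then turn the black latch on the lower sill so that its wing points straight up the slope over the filter's edge. Leave the tray, the cup and the glue bottle where they are.

Things in the scene. Friction and masses are not known exactly. Their poses are not given: they have to be found in the camera images.
- filter: loose metal filter lying flat on the bench, handle up: aluminium frame with slats, square-edged, 130 mm (x) x 160 mm (y) x 10 mm thick (z), 0.2 to 0.4 kg. Origin: centre of its underside; z towards the handle side. Turned half round about z it is the same. A black bridge handle stands across its middle.
- filter_handle (a point): middle of the handle's bar, on the filter's z axis, 46 mm above its underside; axes as the filter's. The bar runs along y, has flat sides, is 10 mm thick (x) and 16 mm high (z, from 38 to 54 mm above the underside), with 50 mm free between its two posts.
- filter_seat: filter recess on the sloping face (25 degrees) of the grey wedge-shaped extractor, fixed, 216 mm wide. Origin: centre of the recess floor, 105 mm above the bench. x up the slope away from the robot, y left, z square out of the face. Floor flat at z = 0, 136 mm (x) by 167 mm (y): 6 and 7 mm more than the filter. Side rails and lower sill rise 12 mm above it.
- lip_edge (a point): middle of the retaining lip's free edge, on its underside; axes as the seat's, at x = 55, z = 17 mm there. The lip overhangs the recess by 13 mm from the upper wall (x = 68 mm), over the whole width, and is 3 mm thick (screw heads to z = 23 mm). The filter's edge goes under it only with the opposite edge raised, about 6 to 20 degrees to the floor.
- sill_edge (a point): middle of the sill's upper inner edge, at x = -68, z = 12 mm in the seat; axes as the seat's. The filter's lower edge passes inside it only when the upper edge is far under the lip, near the upper wall. The sill's top is flat and runs down the slope to x = -104 mm.
- latch (a joint): angle of the black turn latch on the lower sill, about the seat's z: 0 = locked (end stop), wing pointing up the slope over the filter's lower edge; +1.57 = open, wing pointing left (+y of the seat) along the sill, clear of the recess; it turns to 1.75. It stays where it is left (friction about 0.04 N m).
- latch_grip (a point): on the latch's pivot axis (x = -88, y = 0 in the seat), 34 mm above the recess floor, 22 mm above the sill; x along the wing, z out of the face. The latch is a flat-sided bar 10 mm thick: a thumb fin from 10 mm behind to 14 mm ahead of the pivot, 31 mm high over the sill, and a low wing (top 10 mm over the sill) reaching 40 mm ahead of the pivot, 3.5 mm above a seated filter.
- white_tray: bystander: open white card tray with a divider, 118 x 158 x 56 mm, loose on the bench; origin at the centre of its underside.
- cup: bystander: small cream paper cup, 72 mm across, 40 mm high, loose; origin at the centre of its underside.
- glue_bottle: bystander: small red glue bottle with white nozzle, 31 mm across, 101 mm high, loose and standing; origin at the centre of its underside.

How it is judged:
By the outcome, as a careful person would: the job done as asked, in the order asked, and still so for the second after the job is handed in, with the robot touching nothing.
It also fails if it takes over 58 s, if anything falls off the work surface, if the arm or the gripper's body presses on something with over 40 N, if the wrist force passes 120 N, or if a joint passes its speed limit or range.

### The arm

A 6-joint arm with a two-finger parallel gripper is mounted at the origin on a cart in front of the work surface, level with it; the furniture and walls round the work are solid. World frame = base frame: x ahead of the robot, y to its left, z up, the work surface at z = 0. Lengths are in mm, angles in rad, forces in N, time in s.
With the tool pointing down it reaches from about 350 to 775 mm from the base axis. Payload 7.3 kg.
Tool frame: the origin (TCP) lies midway between the tips of the shut fingers; the grasp point (between the pads) lies 19 mm behind it; z points along the fingers, y is the line along which they close (so a half turn about z gives the same grasp; the last joint's range is limited). The gripper opens to 92 mm and grips with 3 to 60 N. Pads are 19 mm wide; open, the fingers measure 130 mm over their backs; the gripper's body (75 mm by 190 mm) begins 47 mm behind the grasp point.
Start: joints at [1.114, 0.342, 1.524, -0, 1.275, -0.146], TCP at [160.541, 499.871, 226.741] pointing down, gripper open.
Joint ranges: [-2.53, 2.53], [-0.77, 2.02], [0.04, 2.7], [-1, 4.14], [0.28, 2.66], [-3.11, 3.11]. Speed limits (rad/s): [2.57, 2.57, 3.14, 3.14, 3.14, 3.14].

### API

Orientations are given as [roll, pitch, yaw] about the fixed x, y, z axes, in that order (R = Rz(yaw) Ry(pitch) Rx(roll)).
In Python, from plant import monitor, optics, workorder gives the robot as it stands. The module is installed in compiled form; this text tells all that it offers.
- The arm moves only by the tool servo_tool, never from a script. Its arguments are lists of equal length, an entry for each row: "linear": the shift along the tool's x, y, z as a fraction of full scale, a list of three; "spin": the turn about the tool's z as a fraction of full scale. In form: {"linear": [[dx, dy, dz], ...], "spin": [spin, ...]}. A call has exactly 8 rows; each row shifts and turns the commanded pose from where the row before left it, along the tool's axes as they then stand; what a row does not reach is not made up. Full scale, the value 1, is 200 mm for a shift and 90 degrees for a turn. A row lasts 1/8 s, in which the tool goes at most 62.5 mm and 10.7 degrees, less where a joint would pass 70% of its speed; a pose out of reach is approached as far as the arm can. A call with a number of a shift or a turn outside -1 to 1 is refused whole. A call with a gripper value outside its range is refused whole. "hand" is the opening, from -1 (shut) to 1 (fully open), set as the call begins (left out, the last holds). The fingers move at their own pace and stop on an object; the grip force is fixed at half the most. Time passes only in rows, so rows that do not move let the fingers close, or fill a call up. It gives the time, the measured TCP pose, the force, the opening and the grip force at its end, in the units of the state.
- monitor.get_obs(): the state, without advancing time (a new reading comes with each control period).
- optics.capture(name): name is "scene" or "top"; returns a dict with "frame" (384x512x3 uint8, blue, green, red), "K" (3x3 intrinsics, pixels), "world_to_cam" (4x4, takes a point from world to camera coordinates). Camera axes: x right, y down, z forward; pixel columns grow to the right and rows downward; lengths in mm; the calibration is good to about 2 mm. A picture is of the moment at which its call begins. There is no depth.
- workorder.close_job(): hands the job in; it is judged then, once.
The state is a dict: "time": time; "joint_positions": joint angles; "dq": joint speeds; "tau": joint torques, N m; "tool_pos": TCP position; "tcp_rot": TCP orientation; "contact_force": force on the tool from outside, world axes, zero at the start; "moment": the same for the moment, N m; "grip_width": finger opening in mm; "finger_force": force on a finger pad.
Only numpy, scipy, OpenCV 4.12 (cv2) and the standard library are available. Lean on these libraries where they do the work, as an engineer would, in place of code of your own. Each camera call takes 0.05 s, during which the arm holds its last target. There are 200 camera calls.

## Working session

There is one attempt and no reset: what is moved stays moved. The work goes in short steps, Python scripts to look and compute and a tool call to move; the robot and the scene stay as the last step left them, time stands still between calls to the robot, and variables do not carry over. Pictures are saved under pics/ and viewed, at most 10 in all, crops included, and the job is handed in when it is done.

Besides the shell and the picture viewer there is one more tool, called after "Request:" as a command line: name --pt "numbers of a row" for each row, then --argument value for the rest. servo_tool: Moves the arm, as the interface text tells. Shift numbers are shares of 200 mm and turn numbers shares of 90 degrees, none past 1 either way. Its arguments: {"type":"object","properties":{"linear":{"type":"array","items":{"type":"array","items":{"type":"number","minimum":-1,"maximum":1}}},"spin":{"type":"array","items":{"type":"number","minimum":-1,"maximum":1}},"hand":{"type":"number"}},"required":["linear","spin"]}

```bash
mkdir -p pics; ls
python3 - <<'E'
from plant import monitor, optics
import cv2,numpy as np
o=monitor.get_obs(); print(o)
for n in("scene","top"):
    c=optics.capture(n); cv2.imwrite(f"pics/{n}0.png",c["frame"]); print(n,c["K"].tolist(),np.round(c["world_to_cam"],4).tolist())
E
```

```text
pics
{'time': 0.0, 'joint_positions': array([ 1.11402430e+00,  3.42718039e-01,  1.52506238e+00, -1.27625602e-05,
        1.27541100e+00, -1.45974295e-01]), 'dq': array([-1.10113186e-04,  1.02189154e-03,  1.82428196e-05, -1.13031780e-03,
        5.32588228e-04, -1.12230562e-03]), 'tau': array([-1.80172092e-04, -4.31245673e+01, -2.44222605e+01,  7.17851752e-02,
        5.59513690e-02, -1.25742054e-04]), 'tool_pos': array([160.33111436, 499.46388432, 226.0315756 ]), 'tcp_rot': array([-3.14000911e+00, -2.20477604e-04,  2.83079847e+00]), 'contact_force': array([ 0.16869229, -0.39007698, -0.03916129]), 'moment': array([ 0.02195993, -0.00743241, -0.0442002 ]), 'finger_force': 0.0, 'grip_width': 91.64276756760921}
scene [[385.00047816316277, 0.0, 251.59761943245329], [0.0, 385.00047816316277, 190.43339761069228], [0.0, 0.0, 1.0]] [[0.4719, -0.8815, 0.0197, -304.6104], [-0.6711, -0.3736, -0.6404, 459.2193], [0.5719, 0.2889, -0.7678, 797.6645], [0.0, 0.0, 0.0, 1.0]]
top [[462.03767488086186, 0.0, 256.5329417998598], [0.0, 462.03767488086186, 189.25355601738045], [0.0, 0.0, 1.0]] [[0.0016, -1.0, 0.0063, -37.514], [-0.9948, -0.0022, -0.1019, 569.8342], [0.1019, -0.0061, -0.9948, 1118.8148], [0.0, 0.0, 0.0, 1.0]]
```

View pics/scene0.png

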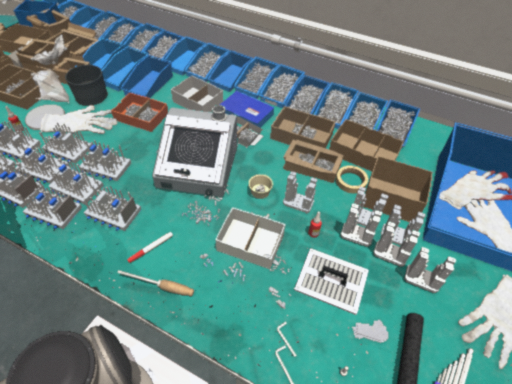

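View pics/top0.png

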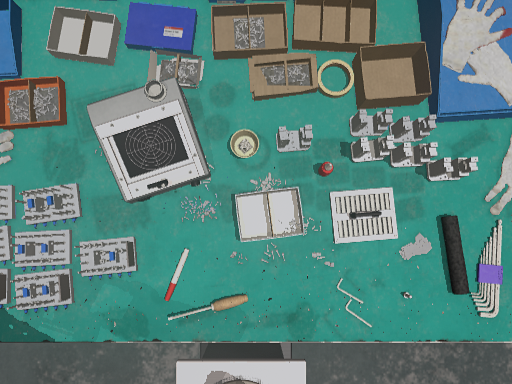

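The top view shows the extractor around (155,145), its latch at (157,184), and the filter at (364,215) with its handle horizontal. The tray is at (269,214), the glue bottle at (326,169) and the cup at (244,143). I'll make one enlarged picture for measuring.

Run:
```python
import cv2,numpy as np
t=cv2.imread("pics/top0.png");s=cv2.imread("pics/scene0.png")
def c(im,u,v,w,h,W,H): return cv2.resize(im[v:v+h,u:u+w],(W,H),interpolation=cv2.INTER_CUBIC)
a=c(t,85,75,130,130,400,400)
b=c(t,325,182,80,67,400,335)
d=c(s,145,100,100,100,400,400)[:]
e=c(s,290,243,85,72,400,339)
out=np.zeros((600,800,3),np.uint8)
# left: extractor top, scene (300 each); right
out[:300,:400]=cv2.resize(a,(400,400))[50:350]
out=np.vstack([np.hstack([cv2.resize(a,(400,300)) if 0 else c(t,85,75,133,100,400,300),c(s,145,105,100,75,400,300)]),np.hstack([c(t,85,115,133,100,400,300),c(s,145,140,100,75,400,300)])])
cv2.imwrite("pics/ext.png",out)
out=np.hstack([b[:335],e[:335]]);cv2.imwrite("pics/fil.png",out)
```

```text
(no output)
```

View pics/ext.png

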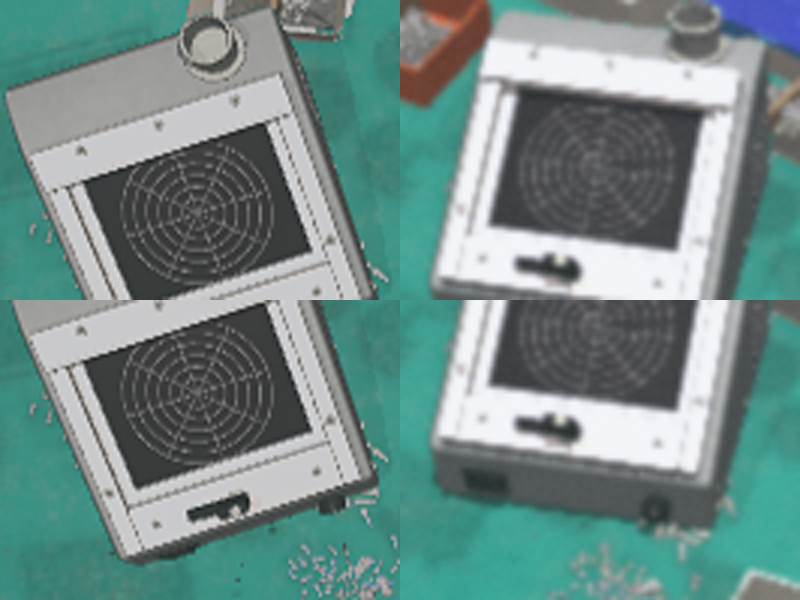

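View pics/fil.png

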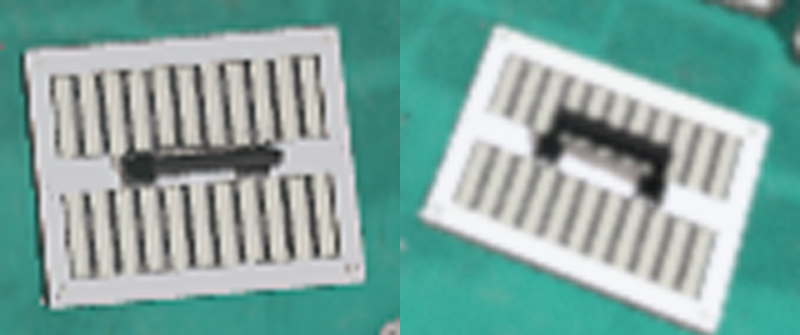

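The handle's bar runs along the filter's long side. Both views show the screws, the latch pivot and the grille on the extractor, so I'll triangulate the screws and use rays for the filter corners.

```bash
cat > h.py <<'E'
import cv2,numpy as np
from plant import optics
def cams():
    d={}
    for n in("scene","top"):
        c=optics.capture(n); d[n]=(c["frame"],c["K"],c["world_to_cam"])
    return d
def tri(d,pt,ps):
    P=[d[n][1]@d[n][2][:3] for n in("top","scene")]
    X=cv2.triangulatePoints(P[0],P[1],np.array(pt,float).T,np.array(ps,float).T); X=(X[:3]/X[3]).T
    return X,[np.round(proj(d,n,X)-np.array(q),1).tolist() for n,q in(("top",pt),("scene",ps))]
def proj(d,n,X):
    f,K,T=d[n]; q=(np.c_[np.atleast_2d(X),np.ones(len(np.atleast_2d(X)))]@T[:3].T)@K.T; return q[:,:2]/q[:,2:]
def ray(d,n,uv,z):
    f,K,T=d[n]; R=T[:3,:3];c=-R.T@T[:3,3]; v=np.linalg.solve(K,np.c_[np.atleast_2d(uv),np.ones(len(np.atleast_2d(uv)))].T); w=(R.T@v).T
    return c+w*((z-c[2])/w[:,2:])
def dark(im,p,r=2):
    g=cv2.cvtColor(im,cv2.COLOR_BGR2GRAY).astype(float);u,v=np.round(p).astype(int)
    w=g[v-r:v+r+1,u-r:u+r+1];m=np.clip(np.median(w)-w-4,0,None);yy,xx=np.mgrid[-r:r+1,-r:r+1]
    return [u+(m*xx).sum()/m.sum(),v+(m*yy).sum()/m.sum()] if m.sum()>0 else list(p)
E
python3 - <<'E'
from h import *
np.set_printoptions(precision=1,suppress=True)
d=cams()
T=[(111.9,124.9),(137.5,116.6),(163.5,108.6),(137.2,189.5),(190.4,171.9),(121.2,179.2),(195,154.5)]
S=[(178,118.2),(197,121),(217,123.5),(165.5,169.7),(209.5,175.5),(160.2,157.5),(220,165)]
T=[dark(d["top"][0],p) for p in T];S=[dark(d["scene"][0],p) for p in S]
X,e=tri(d,T,S);print(np.c_[X],e)
print("lipdist",np.linalg.norm(X[2]-X[0]),"sill",np.linalg.norm(X[4]-X[3]))
m1=X[:3].mean(0);m2=(X[3]+X[4])/2;v=m1-m2;print("mid",m1,m2,"up",v,np.degrees(np.arctan2(v[2],np.hypot(v[0],v[1]))),"yaw",np.degrees(np.arctan2(v[1],v[0])))
for a,b in((0,2),(3,4),(5,6)):
    w=X[a]-X[b];print("yawY",np.degrees(np.arctan2(-w[0],w[1])),w)
# dark panel and filter quads
for n,roi in(("top",(85,75,130,130)),("scene",(145,100,100,100))):
    f=d[n][0];u,v,w,h=roi;g=f[v:v+h,u:u+w].max(2);m=cv2.morphologyEx((g<110).astype(np.uint8),cv2.MORPH_CLOSE,np.ones((5,5)))
    cs=max(cv2.findContours(m,0,2)[0],key=cv2.contourArea)
    print(n,"panel",cv2.contourArea(cs),cv2.approxPolyDP(cs,5,True).reshape(-1,2)+[u,v])
for n,roi in(("top",(322,178,85,75)),("scene",(288,240,90,78))):
    f=d[n][0];u,v,w,h=roi;hsv=cv2.cvtColor(f[v:v+h,u:u+w],cv2.COLOR_BGR2HSV);m=((hsv[...,1]<60)&(hsv[...,2]>120)).astype(np.uint8)
    m=cv2.morphologyEx(m,cv2.MORPH_CLOSE,np.ones((5,5)))
    cs=max(cv2.findContours(m,0,2)[0],key=cv2.contourArea);hl=cv2.convexHull(cs)
    P=cv2.approxPolyDP(hl,4,True).reshape(-1,2)+[u,v];G=ray(d,n,P+0.0,10)
    print(n,"filter",P.tolist(),G,[np.linalg.norm(G[i]-G[i-1]) for i in range(len(G))],"c",G.mean(0))
    b=((hsv[...,2]<60)).astype(np.uint8);cs=max(cv2.findContours(b,0,2)[0],key=cv2.contourArea)
    r=cv2.minAreaRect(cs);B=cv2.boxPoints(r)+[u,v];print(n,"bar",B,ray(d,n,B,54))
E
```

```text
[[701.4 286.4 159. ]
 [721.5 231.8 154.3]
 [740.2 174.7 154.3]
 [564.2 247.8  79. ]
 [606.8 122.6  78. ]
 [588.7 282.6  87.7]
 [648.8 108.2  88.4]] [[[0.6, -0.4], [0.2, -0.2], [0.3, -0.2], [0.3, -0.2], [0.2, -0.1], [0.6, -0.5], [0.7, -0.4]], [[-0.8, 0.0], [-0.3, 0.0], [-0.4, 0.0], [-0.4, 0.0], [-0.2, 0.0], [-0.9, 0.0], [-0.9, 0.0]]]
lipdist 118.35650592994702 sill 132.1966991598989
mid [721.  231.  155.9] [585.5 185.2  78.5] up [135.5  45.7  77.4] 28.410648883239546 yaw 18.653073444887948
yawY 19.115026400126535 [-38.7 111.7   4.6]
yawY 18.76745430646207 [-42.5 125.2   1. ]
yawY 19.028903486156302 [-60.1 174.4  -0.7]
top panel 3058.0 [[174 115]
 [103 138]
 [121 179]
 [188 158]]
scene panel 1554.0 [[175 126]
 [168 160]
 [213 166]
 [220 132]]
top filter [[392, 188], [396, 238], [333, 242], [330, 192]] [[ 575.8 -379.6   10. ]
 [ 449.9 -386.    10. ]
 [ 439.7 -227.9   10. ]
 [ 565.3 -222.3   10. ]] [np.float64(157.64374838219965), np.float64(126.0569049221947), np.float64(158.4173534903088), np.float64(125.69171420543225)] c [ 507.7 -303.9   10. ]
top bar [[350. 213.]
 [355. 213.]
 [355. 217.]
 [350. 217.]] [[ 510.1 -262.7   54. ]
 [ 510.1 -274.8   54. ]
 [ 500.4 -274.6   54. ]
 [ 500.4 -262.5   54. ]]
scene filter [[310, 248], [368, 270], [355, 314], [294, 289]] [[ 565.3 -223.2   10. ]
 [ 577.  -382.7   10. ]
 [ 446.3 -390.5   10. ]
 [ 434.6 -234.    10. ]] [np.float64(131.1646893539814), np.float64(159.92285572613667), np.float64(130.9413772802445), np.float64(156.97194992524956)] c [ 505.8 -307.6   10. ]
scene bar [[319.  274.6]
 [322.6 265.3]
 [347.7 275.1]
 [344.1 284.4]] [[ 477.8 -277.1   54. ]
 [ 506.4 -275.6   54. ]
 [ 510.8 -340.    54. ]
 [ 482.6 -340.4   54. ]]
```

Run:
```python
from h import *
from scipy.optimize import least_squares
from scipy.spatial.transform import Rotation as Rn
np.set_printoptions(precision=1,suppress=True)
d=cams()
Q={"top":[(174,115),(103,138),(121,179),(188,158)],"scene":[(220,132),(175,126),(168,160),(213,166)]}
for n in Q:
    f=d[n][0];q=np.array(Q[n],float);
    # refine: edge lines by gradient along normals of each side
    g=cv2.GaussianBlur(f.max(2),(0,0),.8).astype(np.float32);L=[]
    for i in range(4):
        a,b=q[i],q[(i+1)%4];t=(b-a)/np.linalg.norm(b-a);nn=np.array([t[1],-t[0]]); 
        if nn@(a-q.mean(0))<0: nn=-nn
        s=np.arange(-3,3.6,.1);pts=[]
        for k in np.linspace(.12,.88,25):
            p=a+(b-a)*k+nn*s[:,None];v=cv2.remap(g,p[:,0].astype(np.float32)[None],p[:,1].astype(np.float32)[None],1)[0]
            pts.append(p[np.argmax(np.gradient(v))])
        l=cv2.fitLine(np.array(pts,np.float32),cv2.DIST_HUBER,0,.01,.01).ravel();L.append(np.cross([*l[2:],1],[l[2]+l[0],l[3]+l[1],1]))
    q2=[]
    for i in range(4):
        c=np.cross(L[i-1],L[i]);q2.append(c[:2]/c[2])
    Q[n]=np.array(q2);print(n,Q[n])
def seat(p):
    R=Rn.from_euler("ZY",[p[2],-p[4]]).as_matrix();return lambda X:np.array([p[0],p[1],p[3]])+np.atleast_2d(X)@R.T
PT=np.array([(55,-83.5,20),(55,83.5,20),(-68,83.5,0),(-68,-83.5,0)],float)
PS=PT.copy();PS[:2,2]=17
def res(p,full=None):
    p=list(p)+[105,np.radians(25)] if len(p)==3 else p
    F=seat(p);return np.r_[(proj(d,"top",F(PT))-Q["top"]).ravel(),(proj(d,"scene",F(PS))-Q["scene"]).ravel()]
for x0 in([660,200,.33],[660,200,.33,105,.436]):
    r=least_squares(res,x0,loss="soft_l1");p=r.x;print("fit",p[:2],np.degrees(p[2]),p[3:],"res",r.fun)
    if len(p)==3:
        F=seat(list(p)+[105,np.radians(25)]);ps=p
        C=[(-88,0,43),(-88,0,34),(-88,40,22),(-68,83.5,12),(-68,-83.5,12),(-104,0,12),(55,0,20)]
        for n in Q: print(n,"check",proj(d,n,F(C)).tolist())
for n,roi in(("top",(125,172,60,30)),("scene",(170,165,30,14))):
    f=d[n][0];u,v,w,h=roi;m=(f[v:v+h,u:u+w].max(2)<60).astype(np.uint8)
    k,_,st,ce=cv2.connectedComponentsWithStats(m)
    print(n,[(st[i][4],st[i][:4]+[u,v,0,0],ce[i]+[u,v]) for i in range(1,k) if st[i][4]>15])
```

```text
top [[172.6 115. ]
 [105.8 136.7]
 [124.  179.8]
 [188.7 158.2]]
scene [[220.6 131.3]
 [174.6 125.2]
 [166.6 161.1]
 [213.8 167.4]]
fit [668.5 219.5] 18.161420534799753 [] res [ 0.8 -3.2 -3.5 -2.5 -0.   1.3  2.4  1.5  0.8 -2.1 -6.9 -3.2 -6.4  0.7
  0.7  2.2]
top check [[159.4210403257084, 183.24596880686363], [159.65673365101324, 182.10802892299913], [143.68902928149933, 185.83624369553206], [123.32253607128038, 182.58094329842294], [191.02871533677484, 160.93131741382243], [162.5477198206833, 185.4735270222971], [137.97033619156443, 122.98188807301243]]
scene check [[182.41531127760936, 167.34918424908426], [183.13022273095646, 168.3483313454625], [170.80081438443185, 167.72918980008885], [158.99946162153174, 160.41647749388594], [213.89001329342565, 168.31131141431112], [183.68758815467393, 175.87905244531456], [194.18086254280342, 125.11634903641456]]
fit [670.8 222.9] 17.827551379797463 [93.3  0.6] res [ 0.7 -0.7 -3.2 -0.4  0.2 -0.7  1.4  0.2 -0.1 -0.  -7.6 -1.3 -5.3  3.2
  0.8  4.8]
top [(np.int32(32), array([128, 172,  17,   5]), array([134.6, 173.8])), (np.int32(60), array([148, 180,  20,   8]), array([158.1, 183.5])), (np.int32(23), array([138, 196,  13,   5]), array([144.6, 198.5]))]
scene []
```

The dark grille is narrower than the floor, since the right edge fits but the left edge is about 7 px off. I'll refit with the symmetric screw pairs and the lip edge line instead, and use the latch as the check.

Run:
```python
from h import *
from scipy.optimize import least_squares
from scipy.spatial.transform import Rotation as Rn
np.set_printoptions(precision=1,suppress=True)
d=cams()
T=[(111.9,124.9),(137.5,116.6),(163.5,108.6),(137.2,189.5),(190.4,171.9),(121.2,179.2),(195,154.5)]
S=[(178,118.2),(197,121),(217,123.5),(165.5,169.7),(209.5,175.5),(160.2,157.5),(220,165)]
O={"top":np.array([dark(d["top"][0],p) for p in T]),"scene":np.array([dark(d["scene"][0],p) for p in S])}
LE={"top":(np.array([[172.6,115],[105.8,136.7]]),20),"scene":(np.array([[220.6,131.3],[174.6,125.2]]),17)}
def seat(p):
    R=Rn.from_euler("ZY",[p[2],-p[4]]).as_matrix();return lambda X:np.array([p[0],p[1],p[3]])+np.atleast_2d(X)@R.T
def res(q,free):
    F=seat([*q[:3],*(q[9:11] if free else (105,np.radians(25)))]);x1,s1,x2,s2,x3,s3=q[3:9]
    X=F([(x1,s1,22),(x1,0,22),(x1,-s1,22),(x2,s2,12.5),(x2,-s2,12.5),(x3,s3,12.5),(x3,-s3,12.5)]);r=[]
    for n in O:
        r.append((proj(d,n,X)-O[n]).ravel())
        ab,z=LE[n];t=ab[1]-ab[0];t/=np.linalg.norm(t);nn=np.array([-t[1],t[0]])
        r.append((proj(d,n,F([(55,-60,z),(55,60,z)]))-ab[0])@nn)
    return np.concatenate(r)
for free in(0,1):
    r=least_squares(res,[665,210,.33,62,60,-88,65,-60,95]+[105,.436]*free,args=(free,),loss="soft_l1")
    p=r.x;print("fit",p[:2],np.degrees(p[2]),p[3:],"res",r.fun)
    F=seat([*p[:3],*(p[9:11] if free else (105,np.radians(25)))])
    for n in O: print(n,proj(d,n,F([(-88,0,43),(-88,0,22),(-88,40,22),(-68,83.5,12),(-68,-83.5,12),(-68,83.5,0),(-68,-83.5,0)])).tolist())
vis=cv2.resize(np.vstack([d["top"][0][150:205,85:215]]),None,fx=6,fy=6,interpolation=cv2.INTER_CUBIC)
r=least_squares(res,[665,210,.33,62,60,-88,65,-60,95],args=(0,),loss="soft_l1");F=seat([*r.x[:3],105,np.radians(25)])
for X,c in(((-88,0,43),(0,0,255)),((-88,40,22),(0,0,255)),((-98,0,12),(255,0,255)),((-68,83.5,12),(255,0,0)),((-68,-83.5,12),(255,0,0)),((-68,83.5,0),(0,200,0)),((-68,-83.5,0),(0,200,0)),((-68,0,12),(255,0,0))):
    u=(proj(d,"top",F([X]))[0]-[85,150]+.5)*6;cv2.circle(vis,tuple(np.round(u).astype(int).tolist()),4,c,1)
cv2.imwrite("pics/chk.png",vis)
```

```text
fit [663.6 211. ] 18.822111684971638 [ 76.4  59.6 -85.7  66.1 -50.   91.5] res [ 0.7 -0.1  0.5  0.   0.3 -0.3  0.6 -0.1  0.4 -0.1  0.2  0.2  0.3  0.5
 -0.  -0.1 -0.9  0.5 -0.2 -0.4 -0.3 -0.5 -0.3 -0.  -0.1 -0.3 -1.6 -1.2
 -1.7 -0.8  0.7  0.5]
top [[163.50462530593876, 185.20822803004984], [163.93343975953698, 182.55754814846907], [147.71399829416282, 187.96501548059328], [127.29159277984606, 184.94119365727144], [194.76044109735858, 162.505413858478], [127.90608748505437, 183.44411660582702], [194.6825747317182, 161.2461114540757]]
scene [[184.28199620831964, 169.56585362997367], [185.87264716069737, 171.83912338401205], [172.49017868793632, 170.00967207481887], [160.46409781134415, 162.73163895512653], [215.81675154151984, 170.22397922603898], [161.58642154898487, 164.06144316668505], [216.38866205414598, 171.49472865545724]]
fit [664.7 212.1] 18.783097015957996 [ 77.   59.8 -85.6  66.3 -50.   91.9 101.6   0.4] res [ 0.5 -0.3  0.4 -0.2  0.2 -0.4  0.4 -0.5  0.3 -0.5  0.1 -0.1  0.2  0.3
 -0.  -0.1 -1.   0.8 -0.2 -0.1 -0.3 -0.2 -0.2  0.5 -0.   0.3 -1.5 -0.6
 -1.6 -0.2  0.2 -0. ]
top [[163.40162477275132, 184.95997240980782], [163.7942077656861, 182.22633890944408], [147.63982004401834, 187.59958529632428], [127.27414990056651, 184.5597804354881], [194.49031840772417, 162.25995319223182], [127.86425408204931, 183.01659192995672], [194.39648505787764, 160.9514853037329]]
scene [[184.34900560628188, 170.28251133819796], [185.95155162103572, 172.45000530026724], [172.6261972704269, 170.61933017585181], [160.640108972446, 163.2885806112838], [215.7696820395047, 170.78705272076928], [161.76795776321043, 164.56155472590908], [216.34991446957994, 172.0002395070832]]
```

View pics/chk.png

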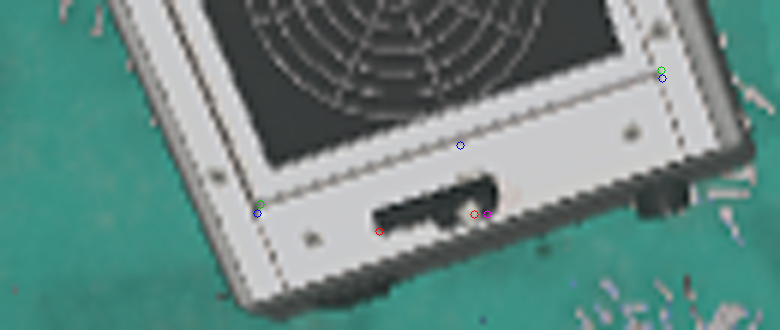

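The screw fit agrees laterally. The sill line and latch lie about 3 mm further up the slope than it predicts, so I take the seat origin as about (666.4, 212, 105) with yaw 18.8°. The filter is at about (507, -305.5) with yaw 3.8°. I'll grip the handle across its ends, closing along y, so the filter can pivot about y in the pads.

Request:
servo_tool --pt "0 0 0" --pt "0 0 0" --pt "0 0 0" --pt "-0.2 -0.2 0" --pt "-0.2 -0.2 0" --pt "-0.2 -0.2 0" --pt "-0.2 -0.2 0" --pt "-0.2 -0.2 0" --spin '[-0.08, -0.08, -0.08, 0, 0, 0, 0, 0]' --hand 1

```text
time: 1.4
tool_pos: [374.6, 312.3, 227.0]
tcp_rot: [3.141, 0.001, -3.075]
contact_force: [0.5, 0.2, -0.9]
grip_width: 91.8
finger_force: 0.0
```

```bash
cat >> h.py <<'E'
def go(x,y,z):
    "needed shift in tool units (fractions) and yaw deg"
    from plant import monitor
    from scipy.spatial.transform import Rotation as Rn
    o=monitor.get_obs();R=Rn.from_euler("xyz",o["tcp_rot"]).as_matrix();p=o["tool_pos"]
    print("t",round(o["time"],2),"tcp",np.round(p,1),"yaw",np.degrees(o["tcp_rot"]).round(1),"F",np.round(o["contact_force"],1),"w",round(o["grip_width"],1),"need",np.round(R.T@(np.array([x,y,z])-p)/200,3))
E
python3 -c "
from h import *
go(507,-305,150)"
```

```text
t 1.4 tcp [374.6 312.3 227. ] yaw [ 180.     0.  -176.2] F [ 0.5  0.2 -0.9] w 91.8 need [-0.456 -3.124  0.383]
```

Request:
servo_tool --pt "-0.06 -0.3 0" --pt "-0.06 -0.3 0" --pt "-0.06 -0.3 0" --pt "-0.06 -0.3 0" --pt "-0.06 -0.3 0" --pt "-0.06 -0.3 0" --pt "-0.05 -0.3 0" --pt "-0.03 -0.3 0" --spin '[0, 0, 0, 0, 0, 0, 0, 0]'

```text
time: 2.4
tool_pos: [493.2, -161.7, 226.8]
tcp_rot: [3.142, 0.001, -3.076]
contact_force: [0.7, 0.9, -0.6]
grip_width: 91.8
finger_force: 0.0
```

```bash
python3 -c "
from h import *
go(507,-305,120)"
```

```text
t 2.4 tcp [ 493.2 -161.7  226.8] yaw [ 180.     0.  -176.2] F [ 0.7  0.9 -0.6] w 91.8 need [-0.021 -0.72   0.534]
```

Request:
servo_tool --pt "-0.01 -0.24 0" --pt "-0.01 -0.24 0" --pt "0 -0.2 0" --pt "0 0 0.2" --pt "0 0 0.15" --pt "0 0 0.1" --pt "0 0 0" --pt "0 0 0" --spin '[0, 0, 0, 0, 0, 0, 0, 0]'

```text
time: 3.4
tool_pos: [506.4, -295.4, 137.6]
tcp_rot: [-3.141, 0.001, -3.075]
contact_force: [-0.5, 0.4, 0.3]
grip_width: 92.0
finger_force: 0.0
```

Run:
```python
from h import *
go(507,-305.5,36)
d=cams();P=np.hstack([cv2.resize(d["top"][0][175:255,315:415],(400,320)),cv2.resize(d["scene"][0][215:315,285:385],(400,400))[:320]]);cv2.imwrite("pics/grasp.png",P)
```

```text
t 3.4 tcp [ 506.4 -295.4  137.6] yaw [-1.799e+02  1.000e-01 -1.762e+02] F [-0.5  0.4  0.3] w 92.0 need [ 0.001 -0.05   0.508]
```

View pics/grasp.png

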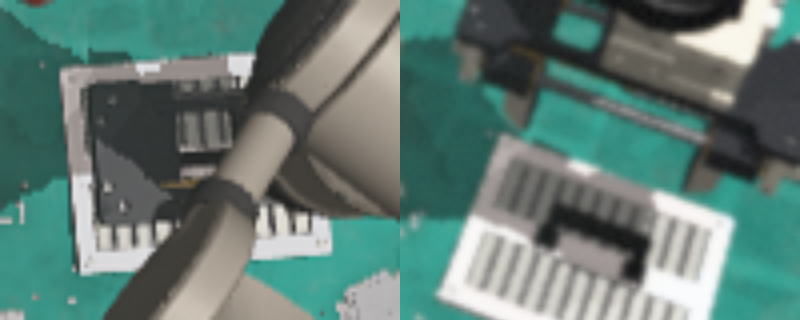

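The scene view shows the fingers straddling the handle along its length, with clear margins. Next I descend and grip.

Request:
servo_tool --pt "0 -0.05 0.1" --pt "0 0 0.15" --pt "0 0 0.15" --pt "0 0 0.08" --pt "0 0 0.04" --pt "0 0 0.01" --pt "0 0 0" --pt "0 0 0" --spin '[0, 0, 0, 0, 0, 0, 0, 0]'

```text
time: 4.5
tool_pos: [507.0, -305.3, 31.5]
tcp_rot: [-3.141, 0.001, -3.075]
contact_force: [0.1, 0.4, -0.5]
grip_width: 91.4
finger_force: 0.0
```

Request:
servo_tool --pt "0 0 0" --pt "0 0 0" --pt "0 0 0" --pt "0 0 0" --pt "0 0 0" --pt "0 0 0" --pt "0 0 0" --pt "0 0 0" --spin '[0, 0, 0, 0, 0, 0, 0, 0]' --hand -1

```text
time: 5.5
tool_pos: [506.7, -305.3, 30.9]
tcp_rot: [-3.141, 0.0, -3.075]
contact_force: [-0.4, -2.4, 1.7]
grip_width: 65.5
finger_force: 30.0
```

Request:
servo_tool --pt "0 0 -0.02" --pt "0 0 -0.08" --pt "0 0 -0.15" --pt "0 0 -0.2" --pt "0 0 -0.2" --pt "0 0 -0.15" --pt "0 0 -0.05" --pt "0 0 0" --spin '[0, 0, 0, 0, 0, 0, 0, 0]'

```text
time: 6.5
tool_pos: [506.4, -304.8, 200.8]
tcp_rot: [3.142, 0.0, -3.075]
contact_force: [-0.0, 0.2, -3.3]
grip_width: 65.8
finger_force: 30.0
```

```bash
cat >> h.py <<'E'
SO=np.array([666.4,212.,105.]);YAW=np.radians(18.8);A=np.radians(25);LAT=0.
def seatpt(x,y,z):
    f=x*np.cos(A)-z*np.sin(A);return SO+np.array([f*np.cos(YAW)-y*np.sin(YAW),f*np.sin(YAW)+y*np.cos(YAW),x*np.sin(A)+z*np.cos(A)])
def toseat(P):
    q=np.array(P)-SO;f=q[0]*np.cos(YAW)+q[1]*np.sin(YAW);return np.array([f*np.cos(A)+q[2]*np.sin(A),-q[0]*np.sin(YAW)+q[1]*np.cos(YAW),-f*np.sin(A)+q[2]*np.cos(A)])
def tcp(px,pz,t,h=50):
    a=A-np.radians(t);u=np.array([np.cos(YAW),np.sin(YAW),0]);e=u*np.cos(a)+[0,0,np.sin(a)];n=-u*np.sin(a)+[0,0,np.cos(a)]
    return seatpt(px,LAT,pz)-65*e+h*n-[0,0,19]
E
python3 - <<'E'
from h import *
for a in((10,60,25),(46,8,25),(46,0,25),(56,1,25)): print(a,tcp(*a).round(1))
go(*tcp(10,60,25))
d=cams();P=np.hstack([cv2.resize(d["top"][0][120:280,290:490],(400,320)),cv2.resize(d["scene"][0][170:330,270:470],(400,320))]);cv2.imwrite("pics/lift.png",P)
E
```

```text
(10, 60, 25) [589.4 185.8 194.6]
(46, 8, 25) [641.1 203.4 162.7]
(46, 0, 25) [644.3 204.5 155.4]
(56, 1, 25) [652.5 207.3 160.6]
t 6.5 tcp [ 506.4 -304.8  200.8] yaw [ 180.     0.  -176.2] F [-0.   0.2 -3.3] w 65.8 need [-0.577  2.42   0.031]
```

View pics/lift.png

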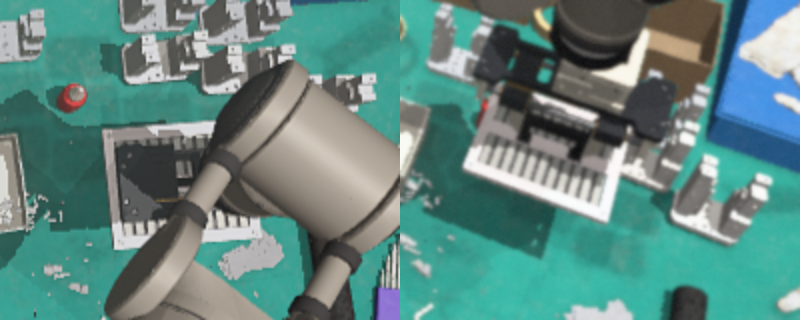

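The filter hangs level in the grip at 65.8 mm and 3.3 N, well clear of the red bottle. Next I traverse at this height.

Request:
servo_tool --pt "0 0.1 0" --pt "0 0.2 0" --pt "0 0.27 0" --pt "0 0.27 0" --pt "0 0.27 0" --pt "0 0.27 0" --pt "0 0.27 0" --pt "0 0.25 0" --spin '[0, 0, 0, 0, 0, 0, 0, 0]'

```text
time: 7.6
tool_pos: [479.8, 76.8, 200.0]
tcp_rot: [3.141, -0.002, -3.075]
contact_force: [0.4, 0.1, -2.5]
grip_width: 65.7
finger_force: 30.0
```

Request:
servo_tool --pt "0 0.2 0" --pt "0 0.12 0" --pt "0 0.06 0" --pt "0 0 0" --pt "0 0 0" --pt "0 0 0" --pt "0 0 0" --pt "0 0 0" --spin '[0, 0, 0, -0.05, -0.05, -0.05, -0.017, 0]'

```text
time: 8.6
tool_pos: [476.2, 149.8, 200.5]
tcp_rot: [3.141, -0.0, -2.814]
contact_force: [0.3, 0.3, -2.6]
grip_width: 65.4
finger_force: 30.0
```

```bash
python3 -c "
from h import *
go(*tcp(10,60,25));go(*tcp(46,8,25))"
```

```text
t 8.6 tcp [476.2 149.8 200.5] yaw [ 180.    -0.  -161.3] F [ 0.3  0.3 -2.6] w 65.4 need [-0.594 -0.012  0.029]
t 8.6 tcp [476.2 149.8 200.5] yaw [ 180.    -0.  -161.3] F [ 0.3  0.3 -2.6] w 65.4 need [-0.867 -0.011  0.189]
```

Request:
servo_tool --pt "-0.05 -0.01 0" --pt "-0.12 0 0" --pt "-0.16 0 0" --pt "-0.14 0 0" --pt "-0.09 0 0.02" --pt "-0.03 0 0" --pt "0 0 0" --pt "0 0 0" --spin '[0, 0, 0, 0, 0, 0, 0, 0]'

```text
time: 9.6
tool_pos: [588.3, 186.0, 196.9]
tcp_rot: [3.142, -0.0, -2.813]
contact_force: [0.3, 0.4, -3.3]
grip_width: 65.5
finger_force: 30.0
```

Run:
```python
from h import *
go(*tcp(46,8,25))
d=cams();P=np.hstack([cv2.resize(d["top"][0][75:205,60:222],(400,320)),cv2.resize(d["scene"][0][80:208,120:280],(400,320))]);cv2.imwrite("pics/pre.png",P)
```

```text
t 9.6 tcp [588.3 186.  196.9] yaw [ 180.    -0.  -161.2] F [ 0.3  0.4 -3.3] w 65.5 need [-0.278 -0.003  0.171]
```

View pics/pre.png

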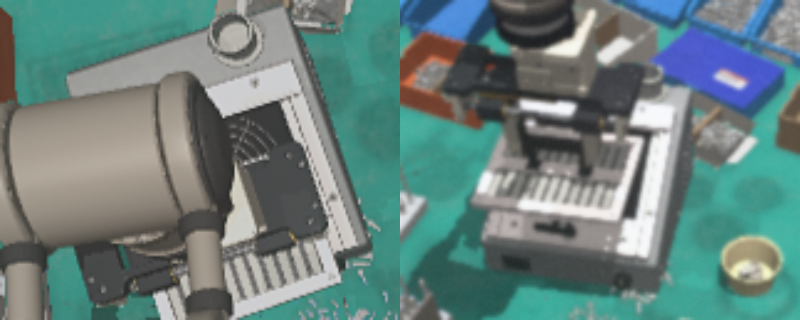

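The filter hangs over the extractor, aligned in yaw. Next I approach the recess short of the lip and lower until the upper edge touches the floor.

Request:
servo_tool --pt "-0.06 0 0" --pt "-0.1 0 0" --pt "-0.08 0 0.03" --pt "-0.04 0 0.05" --pt "0 0 0.05" --pt "0 0 0.03" --pt "0 0 0" --pt "0 0 0" --spin '[0, 0, 0, 0, 0, 0, 0, 0]'

```text
time: 10.7
tool_pos: [639.8, 203.7, 164.6]
tcp_rot: [3.141, -0.003, -2.813]
contact_force: [-4.9, -1.1, 1.2]
grip_width: 65.3
finger_force: 30.0
```

Request:
servo_tool --pt "0 0 0.01" --pt "0 0 0.005" --pt "0 0 0.005" --pt "0 0 0.005" --pt "0 0 0" --pt "0 0 0" --pt "0 0 0" --pt "0 0 0" --spin '[0, 0, 0, 0, 0, 0, 0, 0]'

```text
time: 11.7
tool_pos: [638.9, 203.4, 159.9]
tcp_rot: [3.141, -0.006, -2.813]
contact_force: [-10.3, -3.4, 3.7]
grip_width: 65.9
finger_force: 30.0
```

```bash
python3 -c "
from h import *
go(*tcp(46,0,25));go(*tcp(56,1,25))"
```

```text
t 11.7 tcp [638.9 203.4 159.9] yaw [ 180.    -0.3 -161.2] F [-10.3  -3.4   3.7] w 65.9 need [-0.028 -0.004  0.022]
t 11.7 tcp [638.9 203.4 159.9] yaw [ 180.    -0.3 -161.2] F [-10.3  -3.4   3.7] w 65.9 need [-0.071 -0.004 -0.004]
```

The filter met something early, with the force mostly backward, which suggests the edge is against the lip's front. I'll back off and probe for the floor there.

Request:
servo_tool --pt "0.02 0 0" --pt "0.03 0 0" --pt "0 0 0" --pt "0 0 0" --pt "0 0 0" --pt "0 0 0" --pt "0 0 0" --pt "0 0 0" --spin '[0, 0, 0, 0, 0, 0, 0, 0]'

```text
time: 12.7
tool_pos: [632.3, 201.0, 159.7]
tcp_rot: [3.142, 0.0, -2.813]
contact_force: [0.3, -0.5, -2.8]
grip_width: 65.6
finger_force: 30.0
```

Run:
```python
from h import *
go(*tcp(38,0,25))
from plant import monitor
print(monitor.get_obs()["moment"])
d=cams()
for n,(u,v,w,h) in(("scene",(130,110,130,90)),):
    cv2.imwrite("pics/c1.png",cv2.resize(d[n][0][v:v+h,u:u+w],None,fx=6,fy=6,interpolation=cv2.INTER_CUBIC))
```

```text
t 12.7 tcp [632.3 201.  159.7] yaw [ 180.     0.  -161.2] F [ 0.3 -0.5 -2.8] w 65.6 need [-0.026 -0.003  0.038]
[ 0.01265187  0.0247649  -0.00460931]
```

View pics/c1.png

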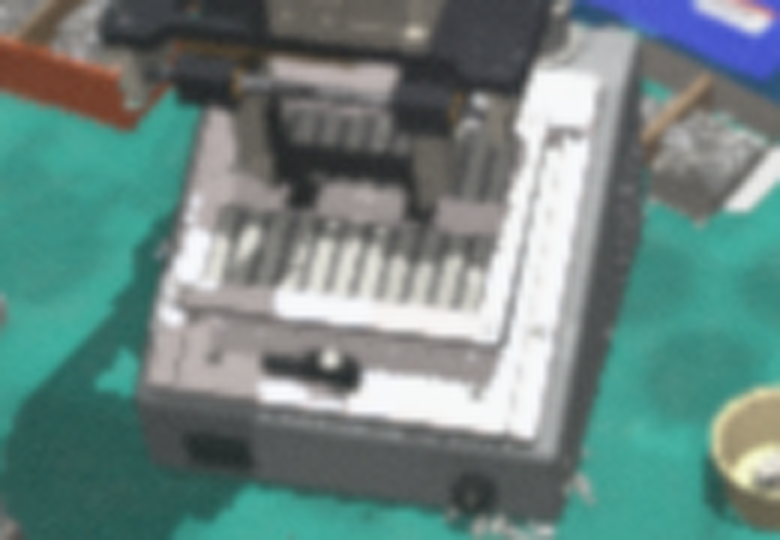

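The filter hangs free just short of the lip, weight only, level, and between the rails. The fin at (345,365) in the crop is clear. I probe straight down.

Request:
servo_tool --pt "0 0 0.005" --pt "0 0 0.005" --pt "0 0 0.005" --pt "0 0 0.005" --pt "0 0 0.005" --pt "0 0 0" --pt "0 0 0" --pt "0 0 0" --spin '[0, 0, 0, 0, 0, 0, 0, 0]'

```text
time: 13.8
tool_pos: [632.3, 201.0, 154.8]
tcp_rot: [3.142, 0.0, -2.813]
contact_force: [-0.1, -0.6, -2.5]
grip_width: 65.6
finger_force: 30.0
```

Request:
servo_tool --pt "0 0 0.005" --pt "0 0 0.005" --pt "0 0 0.005" --pt "0 0 0" --pt "0 0 0" --pt "0 0 0" --pt "0 0 0" --pt "0 0 0" --spin '[0, 0, 0, 0, 0, 0, 0, 0]'

```text
time: 14.8
tool_pos: [632.3, 201.0, 151.8]
tcp_rot: [3.142, 0.0, -2.813]
contact_force: [-0.1, 0.3, -2.6]
grip_width: 66.0
finger_force: 30.0
```

Request:
servo_tool --pt "0 0 0.005" --pt "0 0 0.005" --pt "0 0 0.005" --pt "0 0 0" --pt "0 0 0" --pt "0 0 0" --pt "0 0 0" --pt "0 0 0" --spin '[0, 0, 0, 0, 0, 0, 0, 0]'

```text
time: 15.8
tool_pos: [632.2, 201.0, 148.7]
tcp_rot: [3.142, 0.0, -2.813]
contact_force: [0.1, -0.1, -3.6]
grip_width: 65.7
finger_force: 30.0
```

Request:
servo_tool --pt "0 0 0.005" --pt "0 0 0.005" --pt "0 0 0.005" --pt "0 0 0" --pt "0 0 0" --pt "0 0 0" --pt "0 0 0" --pt "0 0 0" --spin '[0, 0, 0, 0, 0, 0, 0, 0]'

```text
time: 16.8
tool_pos: [632.2, 201.0, 145.7]
tcp_rot: [3.142, 0.0, -2.813]
contact_force: [0.3, 0.4, -3.0]
grip_width: 65.7
finger_force: 30.0
```

Run:
```python
from h import *
np.set_printoptions(precision=1,suppress=True)
d=cams();u=np.array([np.cos(YAW),np.sin(YAW),0]);l=np.array([-u[1],u[0],0]);k=np.array([0,0,1.])
def corners(T,pitch):
    a=np.radians(pitch);e=u*np.cos(a)+k*np.sin(a);n=-u*np.sin(a)+k*np.cos(a);c=np.array(T)+19*k-50*n
    return np.array([c-65*e+s*80*l+z*n for s in(1,-1) for z in(0,10)])
for nm,T in(("pre",(588.3,186,196.9)),("c1",(632.3,201,159.7))):
    for p in(0,5,10):
        q=proj(d,"scene",corners(T,p)); o,s=((120,80),2.5) if nm=="pre" else ((130,110),6)
        print(nm,p,"L bot/top,R bot/top in crop px",((q-o)*s+[400 if nm=="pre" else 0,0]).round(0).tolist())
# now: rear edge row profile, seat coords
C=corners((632.2,201,145.7),0);print([toseat(c).round(1) for c in C]);C=corners((632.2,201,145.7),5);print([toseat(c).round(1) for c in C])
f=d["scene"][0];o=(130,110)
for col in(170,190,205): print(col,[(v,int(f[v,col].max())) for v in range(150,178)])
cv2.imwrite("pics/now.png",f)
for p in(0,3,6): print(p,proj(d,"scene",corners((632.2,201,145.7),p)).round(1).tolist())
```

```text
pre 0 L bot/top,R bot/top in crop px [[469.0, 207.0], [467.0, 201.0], [615.0, 227.0], [615.0, 221.0]]
pre 5 L bot/top,R bot/top in crop px [[471.0, 208.0], [469.0, 202.0], [617.0, 228.0], [616.0, 222.0]]
pre 10 L bot/top,R bot/top in crop px [[474.0, 208.0], [472.0, 203.0], [618.0, 228.0], [617.0, 222.0]]
c1 0 L bot/top,R bot/top in crop px [[154.0, 303.0], [150.0, 288.0], [487.0, 348.0], [485.0, 333.0]]
c1 5 L bot/top,R bot/top in crop px [[159.0, 304.0], [155.0, 290.0], [490.0, 349.0], [488.0, 335.0]]
c1 10 L bot/top,R bot/top in crop px [[164.0, 304.0], [159.0, 292.0], [493.0, 348.0], [491.0, 336.0]]
[array([-87.4,  80.6,  51.4]), array([-83.1,  80.6,  60.5]), array([-87.4, -79.4,  51.4]), array([-83.1, -79.4,  60.5])]
[array([-85.5,  80.6,  44.5]), array([-82.1,  80.6,  53.9]), array([-85.5, -79.4,  44.5]), array([-82.1, -79.4,  53.9])]
170 [(150, 90), (151, 98), (152, 121), (153, 147), (154, 166), (155, 187), (156, 181), (157, 149), (158, 136), (159, 132), (160, 143), (161, 170), (162, 177), (163, 178), (164, 165), (165, 126), (166, 128), (167, 145), (168, 152), (169, 157), (170
[... 273 characters left out ...]
), (165, 250), (166, 246), (167, 211), (168, 144), (169, 135), (170, 129), (171, 117), (172, 126), (173, 172), (174, 210), (175, 235), (176, 245), (177, 246)]
205 [(150, 156), (151, 147), (152, 113), (153, 101), (154, 103), (155, 113), (156, 142), (157, 189), (158, 203), (159, 202), (160, 201), (161, 195), (162, 193), (163, 184), (164, 197), (165, 231), (166, 244), (167, 245), (168, 237), (169, 183), (170, 137), (171, 145), (172, 150), (173, 157), (174, 194), (175, 241), (176, 248), (177, 248)]
0 [[156.4, 163.9], [155.8, 161.5], [211.4, 171.4], [211.2, 169.0]]
3 [[156.9, 164.0], [156.3, 161.7], [211.7, 171.5], [211.4, 169.2]]
6 [[157.4, 164.1], [156.7, 161.9], [212.0, 171.5], [211.7, 169.4]]
```

Request:
servo_tool --pt "-0.01 0 0" --pt "-0.01 0 0" --pt "-0.005 0 0" --pt "0 0 0" --pt "0 0 0" --pt "0 0 0" --pt "0 0 0" --pt "0 0 0" --spin '[0, 0, 0, 0, 0, 0, 0, 0]'

```text
time: 17.9
tool_pos: [637.0, 202.6, 145.8]
tcp_rot: [3.142, 0.0, -2.813]
contact_force: [-0.9, -0.3, -2.2]
grip_width: 65.8
finger_force: 30.0
```

Request:
servo_tool --pt "-0.01 0 0" --pt "-0.005 0 0" --pt "0 0 0" --pt "0 0 0" --pt "0 0 0" --pt "0 0 0" --pt "0 0 0" --pt "0 0 0" --spin '[0, 0, 0, 0, 0, 0, 0, 0]'

```text
time: 18.9
tool_pos: [639.8, 203.6, 145.7]
tcp_rot: [3.142, -0.0, -2.813]
contact_force: [-0.0, 0.8, -3.4]
grip_width: 65.6
finger_force: 30.0
```

```bash
python3 -c "
from h import *
go(*tcp(50,0,20));
from plant import monitor
print(monitor.get_obs()['moment'])"
```

```text
t 18.9 tcp [639.8 203.6 145.7] yaw [ 180.    -0.  -161.2] F [-0.   0.8 -3.4] w 65.6 need [-0.02  -0.003 -0.028]
[ 0.06075746  0.04741329 -0.0018769 ]
```

Run:
```python
from h import *
d=cams();now=d["top"][0].astype(int);old=cv2.imread("pics/top0.png").astype(int)
u=np.array([np.cos(YAW),np.sin(YAW),0]);l=np.array([-u[1],u[0],0])
T=np.array([639.8,203.6,145.7]);fT=-27.9
def px(f,y,Z): return proj(d,"top",[SO*[1,1,0]+f*u+y*l+[0,0,Z]])[0]
for y in(-72,-60,-45):
    print("y",y,"rear f,pixel,now,old")
    print([(f,int(now[int(round(p[1])),int(round(p[0]))].mean()),int(old[int(round(p[1])),int(round(p[0]))].mean())) for f in range(-112,-56,2) for p in [px(f,y,110)]])
```

```text
y -72 rear f,pixel,now,old
[(-112, 70, 69), (-110, 83, 83), (-108, 72, 72), (-106, 194, 193), (-104, 200, 202), (-102, 200, 202), (-100, 200, 201), (-98, 201, 201), (-96, 202, 203), (-94, 202, 203), (-92, 202, 203), (-90, 168, 165), (-88, 199, 198), (-86, 204, 203), (-84, 202, 202), (-82, 148, 202), (-80, 196, 202), (-78, 189, 202), (-76, 190, 204), (-74, 160, 157), (-72, 199, 155), (-70, 199, 155), (-68, 208, 197), (-66, 207, 203), (-64, 208, 205), (-62, 207, 157), (-60, 207, 157), (-58, 208, 60)]
y -60 rear f,pixel,now,old
[(-112, 74, 72), (-110, 74, 72), (-108, 95, 96), (-106, 190, 192), (-104, 201, 203), (-102, 198, 201), (-100, 200, 201), (-98, 200, 201), (-96, 201, 201), (-94, 200, 201), (-92, 202, 202), (-90, 204, 203), (-88, 203, 202), (-86, 203, 202), (-84, 204, 202), (-82, 205, 201), (-80, 208, 201), (-78, 208, 201), (-76, 207, 203), (-74, 207, 199), (-72, 209, 148), (-70, 209, 193), (-68, 189, 204), (-66, 175, 203), (-64, 185, 204), (-62, 184, 210), (-60, 184, 131), (-58, 184, 54)]
y -45 rear f,pixel,now,old
[(-112, 73, 73), (-110, 73, 73), (-108, 98, 99), (-106, 194, 194), (-104, 201, 203), (-102, 198, 200), (-100, 198, 200), (-98, 200, 201), (-96, 201, 201), (-94, 200, 200), (-92, 201, 201), (-90, 203, 202), (-88, 203, 202), (-86, 202, 202), (-84, 203, 201), (-82, 206, 201), (-80, 208, 202), (-78, 208, 202), (-76, 207, 203), (-74, 207, 200), (-72, 209, 147), (-70, 209, 192), (-68, 178, 197), (-66, 132, 203), (-64, 173, 204), (-62, 185, 210), (-60, 175, 82), (-58, 186, 55)]
```

Parallax on the filter's rear edge in the top view (f ≈ -83 mm against -93 for level) shows it has pivoted nose-up about 12°. It is therefore about 13° to the floor, inside the 6–20° window, with its nose just at the lip. Next I slide it up the slope.

Request:
servo_tool --pt "-0.009 0 -0.004" --pt "-0.009 0 -0.004" --pt "-0.009 0 -0.004" --pt "0 0 0" --pt "0 0 0" --pt "0 0 0" --pt "0 0 0" --pt "0 0 0" --spin '[0, 0, 0, 0, 0, 0, 0, 0]'

```text
time: 20.0
tool_pos: [645.0, 205.4, 148.1]
tcp_rot: [3.141, 0.0, -2.813]
contact_force: [1.4, 0.5, -4.5]
grip_width: 65.7
finger_force: 30.0
```

Request:
servo_tool --pt "-0.009 0 -0.002" --pt "-0.009 0 -0.003" --pt "-0.009 0 -0.004" --pt "0 0 0" --pt "0 0 0" --pt "0 0 0" --pt "0 0 0" --pt "0 0 0" --spin '[0, 0, 0, 0, 0, 0, 0, 0]'

```text
time: 21.0
tool_pos: [649.6, 207.0, 149.7]
tcp_rot: [3.141, -0.001, -2.813]
contact_force: [-4.3, -0.9, -6.1]
grip_width: 65.6
finger_force: 29.9
```

```bash
python3 -c "
from h import *
go(0,0,0);
from plant import monitor
o=monitor.get_obs();print(o['moment'],o['contact_force'])"
```

```text
t 21.0 tcp [649.6 207.  149.7] yaw [ 1.800e+02 -1.000e-01 -1.612e+02] F [-4.3 -0.9 -6.1] w 65.6 need [3.407 0.068 0.752]
[-0.07387892  1.09954053 -0.28370533] [-4.30883123 -0.87374011 -6.13187211]
```

The force is now straight down the slope, so the nose is at the upper wall under the lip. Next I lower the opposite edge along an arc about the nose.

Request:
servo_tool --pt "0.003 0 0.007" --pt "0.003 0 0.008" --pt "0.003 0 0.008" --pt "0.002 0 0.008" --pt "0 0 0" --pt "0 0 0" --pt "0 0 0" --pt "0 0 0" --spin '[0, 0, 0, 0, 0, 0, 0, 0]'

```text
time: 22.0
tool_pos: [648.0, 206.4, 143.8]
tcp_rot: [3.142, 0.0, -2.813]
contact_force: [-0.1, 0.1, -3.7]
grip_width: 65.9
finger_force: 30.0
```

Request:
servo_tool --pt "0.002 0 0.007" --pt "0.002 0 0.007" --pt "0.001 0 0.006" --pt "0.001 0 0.006" --pt "0 0 0" --pt "0 0 0" --pt "0 0 0" --pt "0 0 0" --spin '[0, 0, 0, 0, 0, 0, 0, 0]'

```text
time: 23.0
tool_pos: [646.7, 205.9, 138.6]
tcp_rot: [-3.142, -0.0, -2.813]
contact_force: [-3.0, -1.1, 4.1]
grip_width: 66.0
finger_force: 30.0
```

Run:
```python
from h import *
go(0,0,0)
d=cams();now=d["top"][0].astype(int);old=cv2.imread("pics/top0.png").astype(int)
u=np.array([np.cos(YAW),np.sin(YAW),0]);l=np.array([-u[1],u[0],0])
def px(f,y,Z): return proj(d,"top",[SO*[1,1,0]+f*u+y*l+[0,0,Z]])[0]
for y in(-65,-55,-45,-35): print([(f,int(now[int(round(p[1])),int(round(p[0]))].mean()),int(old[int(round(p[1])),int(round(p[0]))].mean())) for f in range(-92,-54,2) for p in [px(f,y,100)]])
cv2.imwrite("pics/t2.png",d["top"][0]);cv2.imwrite("pics/s2.png",d["scene"][0])
```

```text
t 23.0 tcp [646.7 205.9 138.6] yaw [-180.    -0.  -161.2] F [-3.  -1.1  4.1] w 66.0 need [3.393 0.069 0.694]
[(-92, 159, 166), (-90, 116, 122), (-88, 155, 161), (-86, 155, 161), (-84, 202, 202), (-82, 203, 202), (-80, 202, 202), (-78, 205, 202), (-76, 205, 202), (-74, 207, 203), (-72, 160, 199), (-70, 196, 147), (-68, 206, 197), (-66, 206, 197), (-64, 206, 203), (-62, 208, 204), (-60, 209, 160), (-58, 125, 82), (-56, 125, 82)]
[(-92, 200, 201), (-90, 200, 201), (-88, 202, 202), (-86, 202, 202), (-84, 202, 202), (-82, 201, 202), (-80, 201, 202), (-78, 201, 202), (-76, 205, 202), (-74, 204, 204), (-72, 206, 157), (-70, 197, 145), (-68, 206, 166), (-66, 205, 199), (-64, 206, 203), (-62, 211, 209), (-60, 211, 209), (-58, 167, 148), (-56, 141, 69)]
[(-92, 199, 200), (-90, 201, 201), (-88, 202, 201), (-86, 202, 202), (-84, 202, 202), (-82, 202, 201), (-80, 200, 201), (-78, 204, 202), (-76, 205, 203), (-74, 205, 203), (-72, 146, 204), (-70, 201, 147), (-68, 206, 192), (-66, 206, 204), (-64, 206, 204), (-62, 208, 204), (-60, 211, 210), (-58, 169, 131), (-56, 171, 50)]
[(-92, 200, 201), (-90, 202, 201), (-88, 202, 201), (-86, 203, 202), (-84, 202, 202), (-82, 201, 201), (-80, 200, 201), (-78, 200, 201), (-76, 204, 202), (-74, 205, 203), (-72, 186, 201), (-70, 206, 154), (-68, 206, 154), (-66, 204, 197), (-64, 205, 204), (-62, 208, 206), (-60, 203, 160), (-58, 203, 160), (-56, 183, 82)]
```

The force is now square to the floor at 7.7 N, so the nose rests on it. I continue lowering; about 6 mm remains.

Request:
servo_tool --pt "0.001 0 0.005" --pt "0.001 0 0.005" --pt "0.001 0 0.005" --pt "0 0 0" --pt "0 0 0" --pt "0 0 0" --pt "0 0 0" --pt "0 0 0" --spin '[0, 0, 0, 0, 0, 0, 0, 0]'

```text
time: 24.1
tool_pos: [646.4, 205.8, 136.8]
tcp_rot: [-3.142, 0.001, -2.813]
contact_force: [-4.7, -3.6, 9.1]
grip_width: 65.5
finger_force: 30.0
```

Run:
```python
from h import *
from plant import monitor
o=monitor.get_obs();F=o["contact_force"]+[0,0,3.1];M=o["moment"];u=np.array([np.cos(YAW),np.sin(YAW)])
ff=F[:2]@u;ml=M[:2]@[-u[1],u[0]];mf=M[:2]@u;print("F f,lat,z",ff,F[:2]@[-u[1],u[0]],F[2],"M about left axis",ml,"about fwd",mf,M)
# M_left = rz*Ff - rf*Fz ; rz for floor contact approx -0.02..-.05
for rz in(-.03,-.01,.15,.2): print(rz,"rf",(rz*ff-ml)/F[2])
```

```text
F f,lat,z -5.606364176355279 -1.85099445366998 12.178773653451769 M about left axis 0.7365778485557674 about fwd 0.04469788792029364 [-0.19506055  0.71168547  0.07386582]
-0.03 rf -0.04667029205391414
-0.01 rf -0.05587707154729325
0.15 rf -0.12953130749432618
0.2 rf -0.15254825622777396
```

Run:
```python
from h import *
d=cams();a=cv2.resize(d["top"][0][135:205,110:210],(800,560),interpolation=cv2.INTER_CUBIC)[:, :]
b=cv2.resize(d["scene"][0][135:190,145:240],(800,463),interpolation=cv2.INTER_CUBIC)
P=np.vstack([cv2.resize(a,(560,300)) if 0 else cv2.resize(d["top"][0][155:205,115:215],(600,300),interpolation=cv2.INTER_CUBIC),cv2.resize(d["scene"][0][142:192,145:245],(600,300),interpolation=cv2.INTER_CUBIC)]);cv2.imwrite("pics/low.png",P)
```

```text
(no output)
```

View pics/low.png

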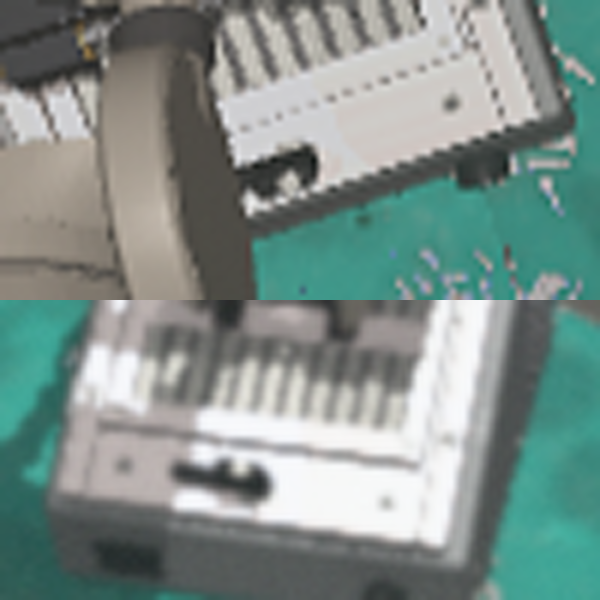

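The top view puts the dark line along the filter's lower edge about 1.6 px further downslope than the bare sill line, and the force has risen. The lower edge is probably resting on the sill. I lift slightly, push further up the slope towards the wall, then lower again.

Request:
servo_tool --pt "0 0 -0.012" --pt "-0.008 0 -0.004" --pt "-0.008 0 -0.004" --pt "-0.008 0 -0.004" --pt "0 0 0" --pt "0 0 0" --pt "0 0 0" --pt "0 0 0" --spin '[0, 0, 0, 0, 0, 0, 0, 0]'

```text
time: 25.2
tool_pos: [650.6, 207.4, 140.1]
tcp_rot: [3.141, -0.0, -2.813]
contact_force: [-2.0, -0.2, -3.4]
grip_width: 65.9
finger_force: 30.0
```

```bash
cat >> h.py <<'E'
def fm():
    from plant import monitor
    o=monitor.get_obs();F=o["contact_force"]+[0,0,3.1];M=o["moment"];u=np.array([np.cos(YAW),np.sin(YAW)]);l=np.array([-u[1],u[0]])
    f=F[:2]@u;q=(o["tool_pos"]-SO);print("TCP f,l,Z",(q[:2]@u).round(1),(q[:2]@l).round(1),o["tool_pos"][2].round(1),"Fslope",(f*np.cos(A)+F[2]*np.sin(A)).round(1),"Fn",(-f*np.sin(A)+F[2]*np.cos(A)).round(1),"Flat",(F[:2]@l).round(1),"Ml",(M[:2]@l).round(2),"Mf",(M[:2]@u).round(2))
E
python3 -c "
from h import *
fm()"
```

```text
TCP f,l,Z -16.4 0.7 140.1 Fslope -1.9 Fn 0.6 Flat 0.4 Ml 0.45 Mf 0.18
```

Request:
servo_tool --pt "0 0 0.005" --pt "0 0 0.005" --pt "0 0 0.005" --pt "0 0 0.005" --pt "0 0 0.005" --pt "0 0 0" --pt "0 0 0" --pt "0 0 0" --spin '[0, 0, 0, 0, 0, 0, 0, 0]'

```text
time: 26.2
tool_pos: [650.1, 207.2, 136.2]
tcp_rot: [-3.141, -0.001, -2.813]
contact_force: [-7.6, -2.3, 1.9]
grip_width: 65.7
finger_force: 30.0
```

```bash
python3 -c "
from h import *
fm()"
```

```text
TCP f,l,Z -16.9 0.7 136.2 Fslope -5.1 Fn 7.8 Flat 0.2 Ml 1.1 Mf 0.19
```

Request:
servo_tool --pt "0.003 0 0.005" --pt "0.002 0 0.005" --pt "0.001 0 0.005" --pt "0.001 0 0.005" --pt "0 0 0" --pt "0 0 0" --pt "0 0 0" --pt "0 0 0" --spin '[0, 0, 0, 0, 0, 0, 0, 0]'

```text
time: 27.2
tool_pos: [649.7, 207.0, 132.5]
tcp_rot: [-3.141, 0.001, -2.813]
contact_force: [-4.8, -2.5, 1.9]
grip_width: 65.7
finger_force: 30.0
```

```bash
python3 -c "
from h import *
fm()"
```

```text
TCP f,l,Z -17.4 0.7 132.5 Fslope -2.8 Fn 6.8 Flat -0.9 Ml 0.58 Mf 0.24
```

Request:
servo_tool --pt "0.001 0 0.005" --pt "0.001 0 0.005" --pt "0 0 0.005" --pt "0 0 0" --pt "0 0 0" --pt "0 0 0" --pt "0 0 0" --pt "0 0 0" --spin '[0, 0, 0, 0, 0, 0, 0, 0]'

```text
time: 28.2
tool_pos: [649.6, 207.0, 131.7]
tcp_rot: [-3.141, 0.004, -2.813]
contact_force: [-8.1, -1.7, 11.6]
grip_width: 65.7
finger_force: 30.0
```

```bash
python3 -c "
from h import *
fm()"
```

```text
TCP f,l,Z -17.5 0.7 131.7 Fslope -1.2 Fn 16.8 Flat 1.0 Ml 1.2 Mf 0.34
```

The stiffness rose sharply and the resultant sits under the filter's centre, so it is bottomed flat. I unload and release.

Request:
servo_tool --pt "0 0 -0.006" --pt "0 0 -0.005" --pt "0 0 0" --pt "0 0 0" --pt "0 0 0" --pt "0 0 0" --pt "0 0 0" --pt "0 0 0" --spin '[0, 0, 0, 0, 0, 0, 0, 0]'

```text
time: 29.2
tool_pos: [649.6, 207.0, 131.8]
tcp_rot: [-3.141, 0.002, -2.813]
contact_force: [-6.4, -0.3, 7.0]
grip_width: 65.8
finger_force: 30.0
```

```bash
python3 -c "
from h import *
fm()"
```

```text
TCP f,l,Z -17.5 0.7 131.8 Fslope -1.3 Fn 11.7 Flat 1.8 Ml 0.52 Mf 0.26
```

Request:
servo_tool --pt "0 0 0" --pt "0 0 0" --pt "0 0 0" --pt "0 0 0" --pt "0 0 -0.05" --pt "0 0 -0.1" --pt "0 0 -0.1" --pt "0 0 -0.1" --spin '[0, 0, 0, 0, 0, 0, 0, 0]' --hand 1

```text
time: 30.2
tool_pos: [649.3, 206.8, 202.1]
tcp_rot: [-3.142, 0.001, -2.813]
contact_force: [-0.3, -0.1, 0.5]
grip_width: 91.9
finger_force: 0.0
```

Run:
```python
from h import *
fm()
d=cams()
for n in d: cv2.imwrite(f"pics/{n}3.png",d[n][0])
# old-vs-now sill line, along seat f in top and scene, subpixel, several y
u=np.array([np.cos(YAW),np.sin(YAW),0]);l=np.array([-u[1],u[0],0])
for n in d:
  for y in(-70,-60,-50,-40,-25):
    fs=np.arange(-80,-54,2.);p=proj(d,n,[seatpt(x,y,12) for x in fs]).astype(np.float32)
    print(n,y,[(int(x),int(v)) for x,v in zip(fs,cv2.remap(d[n][0].max(2),p[None,:,0],p[None,:,1],1)[0])])
```

```text
TCP f,l,Z -17.9 0.6 202.1 Fslope 1.2 Fn 3.4 Flat 0.0 Ml 0.0 Mf 0.02
scene -70 [(-80, 248), (-78, 248), (-76, 248), (-74, 245), (-72, 236), (-70, 208), (-68, 182), (-66, 195), (-64, 218), (-62, 240), (-60, 243), (-58, 243), (-56, 242)]
scene -60 [(-80, 248), (-78, 248), (-76, 248), (-74, 244), (-72, 226), (-70, 188), (-68, 175), (-66, 182), (-64, 224), (-62, 240), (-60, 246), (-58, 246), (-56, 244)]
scene -50 [(-80, 248), (-78, 248), (-76, 247), (-74, 244), (-72, 232), (-70, 209), (-68, 183), (-66, 210), (-64, 232), (-62, 243), (-60, 246), (-58, 246), (-56, 245)]
scene -40 [(-80, 248), (-78, 248), (-76, 248), (-74, 244), (-72, 229), (-70, 190), (-68, 177), (-66, 181), (-64, 220), (-62, 239), (-60, 246), (-58, 246), (-56, 244)]
scene -25 [(-80, 250), (-78, 250), (-76, 250), (-74, 247), (-72, 240), (-70, 216), (-68, 199), (-66, 219), (-64, 237), (-62, 248), (-60, 249), (-58, 250), (-56, 249)]
top -70 [(-80, 207), (-78, 206), (-76, 207), (-74, 208), (-72, 200), (-70, 170), (-68, 164), (-66, 151), (-64, 167), (-62, 194), (-60, 175), (-58, 178), (-56, 193)]
top -60 [(-80, 207), (-78, 207), (-76, 207), (-74, 207), (-72, 209), (-70, 169), (-68, 165), (-66, 184), (-64, 196), (-62, 205), (-60, 206), (-58, 206), (-56, 206)]
top -50 [(-80, 206), (-78, 206), (-76, 207), (-74, 208), (-72, 208), (-70, 185), (-68, 162), (-66, 166), (-64, 183), (-62, 201), (-60, 207), (-58, 206), (-56, 207)]
top -40 [(-80, 206), (-78, 206), (-76, 207), (-74, 208), (-72, 200), (-70, 170), (-68, 161), (-66, 147), (-64, 162), (-62, 198), (-60, 206), (-58, 206), (-56, 207)]
top -25 [(-80, 209), (-78, 208), (-76, 210), (-74, 211), (-72, 204), (-70, 173), (-68, 163), (-66, 147), (-64, 165), (-62, 201), (-60, 208), (-58, 207), (-56, 208)]
```

Both views show a uniform dark gap between the filter's lower edge and the sill (x ≈ -64 to -71), so the filter is seated squarely. Next is the latch: with shut fingers I push the wing from below and left, then to the right up to its stop.

Request:
servo_tool --pt "0.1 0.05 0" --pt "0.2 0.07 0" --pt "0.185 0.07 0" --pt "0 0 0.12" --pt "0 0 0.2" --pt "0 0 0.15" --pt "0 0 0.06" --pt "0 0 0" --spin '[0, 0, 0, 0, 0, 0, 0, 0]' --hand -1

```text
time: 31.3
tool_pos: [544.8, 211.4, 94.1]
tcp_rot: [3.141, -0.001, -2.813]
contact_force: [0.8, -0.6, 0.6]
grip_width: 16.5
finger_force: 0.0
```

```bash
cat >> h.py <<'E'
def lat():
    from plant import monitor
    o=monitor.get_obs();print("t",round(o["time"],1),"seat tcp",toseat(o["tool_pos"]).round(1),"w",o["grip_width"].round(1))
E
python3 -c "
from h import *
fm();lat();go(*seatpt(-118,38,19))"
```

```text
TCP f,l,Z -115.3 38.6 94.1 Fslope 2.1 Fn 3.1 Flat -0.8 Ml 0.04 Mf 0.07Traceback (most recent call last):
  File "<string>", line 3, in <module>
    fm();lat();go(*seatpt(-118,38,19))
         ~~~^^
  File "h.py", line 41, in lat
    o=monitor.get_obs();print("t",round(o["time"],1),"seat tcp",toseat(o["tool_pos"]).round(1),"w",o["grip_width"].round(1))
                                                                                                   ^^^^^^^^^^^^^^^^^^^^^
AttributeError: 'float' object has no attribute 'round'
```

Request:
servo_tool --pt "0 0 0.06" --pt "0 0 0.05" --pt "0 0 0" --pt "-0.023 0 -0.0105" --pt "-0.023 0 -0.0105" --pt "-0.023 0 -0.0105" --pt "-0.023 0 -0.0105" --pt "0 0 0" --spin '[0, 0, 0, 0, 0, 0, 0, 0]'

```text
time: 32.3
tool_pos: [562.9, 217.4, 81.2]
tcp_rot: [-3.141, 0.001, -2.813]
contact_force: [-1.0, -0.1, 0.7]
grip_width: 0.3
finger_force: 0.5
```

```bash
sed -i 's/o\["grip_width"\].round(1)/round(o["grip_width"],1)/' h.py; python3 -c "
from h import *
fm();lat()"
```

```text
TCP f,l,Z -96.2 38.5 81.2 Fslope 0.7 Fn 3.8 Flat 0.2 Ml 0.11 Mf 0.04
t 32.3 seat tcp [-97.2  38.5  19.1] w 0.3
```

Request:
servo_tool --pt "-0.023 0 -0.0105" --pt "-0.023 0 -0.0105" --pt "-0.023 0 -0.0105" --pt "-0.023 0 -0.0105" --pt "-0.023 0 -0.0105" --pt "0 0 0" --pt "0 0 0" --pt "0 0 0" --spin '[0, 0, 0, 0, 0, 0, 0, 0]'

```text
time: 33.3
tool_pos: [584.4, 224.9, 91.5]
tcp_rot: [3.141, 0.001, -2.813]
contact_force: [0.6, -0.3, 0.1]
grip_width: 0.4
finger_force: 0.4
```

```bash
python3 -c "
from h import *
fm();lat()"
```

```text
TCP f,l,Z -73.5 38.7 91.5 Fslope 1.8 Fn 2.7 Flat -0.5 Ml -0.12 Mf 0.11
t 33.3 seat tcp [-72.3  38.7  18.9] w 0.4
```

Now I push right, towards the locked stop.

Request:
servo_tool --pt "0 -0.015 0" --pt "0 -0.015 0" --pt "0 -0.015 0" --pt "0 -0.015 0" --pt "0 0 0" --pt "0 0 0" --pt "0 0 0" --pt "0 0 0" --spin '[0, 0, 0, 0, 0, 0, 0, 0]'

```text
time: 34.3
tool_pos: [588.0, 213.3, 91.3]
tcp_rot: [-3.141, -0.0, -2.813]
contact_force: [-0.5, 0.8, 1.6]
grip_width: 0.1
finger_force: 0.6
```

Run:
```python
from h import *
fm();lat()
d=cams()
for n in d:
    f=d[n][0];p=proj(d,n,[seatpt(-88,0,22),seatpt(-48,0,22),seatpt(-88,40,22)])
    m=np.zeros(f.shape[:2],np.uint8);q=proj(d,n,[seatpt(-104,-20,12),seatpt(-104,45,12),seatpt(-45,45,12),seatpt(-45,-20,12)]);cv2.fillPoly(m,[q.astype(np.int32)],1)
    ys,xs=np.where((f.max(2)<75)&(m>0));print(n,"pred pivot,up,left",p.round(1).tolist(),"dark n",len(xs),xs.min() if len(xs) else 0,xs.max() if len(xs) else 0,ys.min() if len(xs) else 0,ys.max() if len(xs) else 0)
```

```text
TCP f,l,Z -73.8 26.5 91.3 Fslope 1.8 Fn 4.3 Flat 0.9 Ml -0.03 Mf 0.02
t 34.3 seat tcp [-72.7  26.5  18.8] w 0.1
scene pred pivot,up,left [[186.1, 171.1], [188.8, 158.2], [172.8, 169.3]] dark n 72 174 187 156 174
top pred pivot,up,left [[163.5, 181.4], [157.4, 165.9], [147.3, 186.8]] dark n 190 139 170 165 189
```

Request:
servo_tool --pt "0 -0.01 0" --pt "0 -0.01 0" --pt "0 -0.005 0" --pt "0 0 0" --pt "0 0 0" --pt "0 0 0" --pt "0 0 0" --pt "0 0 0" --spin '[0, 0, 0, 0, 0, 0, 0, 0]'

```text
time: 35.4
tool_pos: [589.8, 208.7, 91.5]
tcp_rot: [3.142, 0.0, -2.813]
contact_force: [-0.4, 2.3, 2.2]
grip_width: 0.1
finger_force: 1.3
```

```bash
python3 -c "
from h import *
fm();lat()"
```

```text
TCP f,l,Z -73.6 21.6 91.5 Fslope 2.5 Fn 4.6 Flat 2.3 Ml -0.2 Mf 0.29
t 35.4 seat tcp [-72.4  21.6  18.8] w 0.1
```

Request:
servo_tool --pt "0 -0.01 0" --pt "0 -0.01 0" --pt "0 -0.005 0" --pt "0 0 0" --pt "0 0 0" --pt "0 0 0" --pt "0 0 0" --pt "0 0 0" --spin '[0, 0, 0, 0, 0, 0, 0, 0]'

```text
time: 36.4
tool_pos: [591.6, 205.2, 91.7]
tcp_rot: [3.14, 0.002, -2.813]
contact_force: [1.2, 7.0, 2.5]
grip_width: 0.5
finger_force: 3.5
```

```bash
python3 -c "
from h import *
fm();lat()"
```

```text
TCP f,l,Z -73.0 17.7 91.7 Fslope 5.4 Fn 3.6 Flat 6.3 Ml -0.6 Mf 1.11
t 36.4 seat tcp [-71.7  17.7  18.8] w 0.5
```

Request:
servo_tool --pt "0 -0.01 0" --pt "0 0 0" --pt "0 0 0" --pt "0 0 0" --pt "0 0 0" --pt "0 0 0" --pt "0 0 0" --pt "0 0 0" --spin '[0, 0, 0, 0, 0, 0, 0, 0]'

```text
time: 37.4
tool_pos: [592.2, 204.3, 91.9]
tcp_rot: [3.139, 0.002, -2.813]
contact_force: [1.2, 10.7, 2.7]
grip_width: 0.6
finger_force: 5.6
```

```bash
python3 -c "
from h import *
fm();lat()"
```

```text
TCP f,l,Z -72.7 16.7 91.9 Fslope 6.6 Fn 3.3 Flat 9.8 Ml -0.6 Mf 1.73
t 37.4 seat tcp [-71.5  16.7  18.9] w 0.6
```

The force climbed to 10 N with little movement, so the latch is at its end stop. I back off left, then rise and check.

Request:
servo_tool --pt "0 0.03 0" --pt "0 0.07 0" --pt "0 0 -0.1" --pt "0 0 -0.25" --pt "0.1 0 -0.25" --pt "0.2 0.1 -0.15" --pt "0.25 0.2 0" --pt "0.25 0.2 0" --spin '[0, 0, 0, 0, 0, 0, 0, 0]'

```text
time: 38.4
tool_pos: [402.3, 263.0, 241.2]
tcp_rot: [-3.141, -0.001, -2.814]
contact_force: [-0.4, 2.1, 0.8]
grip_width: 0.1
finger_force: 0.0
```

Request:
servo_tool --pt "0.2 0.25 0" --pt "0 0.28 0" --pt "0 0.28 0" --pt "0 0.28 0" --pt "0 0.28 0" --pt "0 0.15 0" --pt "0 0 0" --pt "0 0 0" --spin '[0, 0, 0, 0, 0, 0, 0, 0]'

```text
time: 39.4
tool_pos: [269.8, 536.1, 240.8]
tcp_rot: [-3.14, -0.001, -2.813]
contact_force: [0.2, -0.3, 0.5]
grip_width: 0.3
finger_force: 0.0
```

Run:
```python
from h import *
np.set_printoptions(precision=1,suppress=True)
fm();d=cams()
for n in d:
    f=d[n][0];cv2.imwrite(f"pics/{n}_end.png",f)
    m=np.zeros(f.shape[:2],np.uint8);q=proj(d,n,[seatpt(-103,-48,16),seatpt(-103,48,16),seatpt(-46,48,16),seatpt(-46,-48,16)]);cv2.fillPoly(m,[np.round(q).astype(np.int32)],1)
    u0,v0=q.min(0).astype(int);u1,v1=q.max(0).astype(int)
    ys,xs=np.where((f.max(2)<90)&(m>0));print(n,"n",len(xs))
    P=[]
    K,T=d[n][1],d[n][2];R=T[:3,:3];c=-R.T@T[:3,3];nv=seatpt(0,0,1)-SO
    for x,y in zip(xs,ys):
        w=R.T@np.linalg.solve(K,[x,y,1]);s=((SO+18*nv-c)@nv)/(w@nv);P.append(toseat(c+w*s))
    P=np.array(P);print("seat xy of dark: x",P[:,0].min(),P[:,0].max(),"y",P[:,1].min(),P[:,1].max(),"mean",P.mean(0));
    Pw=P[P[:,0]>-78];print("wing by x",[(a,Pw[(Pw[:,0]>a)&(Pw[:,0]<=a+8),1].mean().round(1),int(((Pw[:,0]>a)&(Pw[:,0]<=a+8)).sum())) for a in(-78,-70,-62,-54) if ((Pw[:,0]>a)&(Pw[:,0]<=a+8)).any()])
  # gap + bystanders
t=d["top"][0].astype(int);o=cv2.imread("pics/top0.png").astype(int)
for nm,(u,v,w,h) in dict(tray=(232,182,76,64),cup=(228,126,34,36),glue=(316,158,22,22)).items(): print(nm,np.abs(t-o)[v:v+h,u:u+w].mean().round(2))
for y in(-70,-40,40,70):
    fs=np.arange(-76,-56,2.);p=proj(d,"top",[seatpt(x,y,12) for x in fs]).astype(np.float32);print(y,cv2.remap(d["top"][0].max(2),p[None,:,0],p[None,:,1],1)[0])
```

```text
TCP f,l,Z -271.0 434.6 240.8 Fslope 1.6 Fn 3.2 Flat -0.4 Ml -0.04 Mf 0.02
scene n 31
seat xy of dark: x -98.58975719414713 -55.17437230628344 y -3.5150742742352783 4.640438722458445 mean [-78.7  -0.2  18. ]
wing by x [(-78, np.float64(0.8), 8), (-70, np.float64(-1.7), 4), (-62, np.float64(-1.1), 4)]
top n 96
seat xy of dark: x -104.0819963149083 -46.711145259829486 y -3.804253052340208 44.76833381481656 mean [-76.1   2.9  18. ]
wing by x [(-78, np.float64(1.4), 14), (-70, np.float64(1.4), 14), (-62, np.float64(2.1), 14), (-54, np.float64(14.7), 8)]
tray 2.56
cup 2.07
glue 3.55
-70 [202 203 196 166 158 153 169 191 180 180]
-40 [202 203 196 166 156 144 161 192 200 199]
40 [201 203 203 182 151 136 176 197 200 199]
70 [201 203 203 180 157 149 179 198 200 197]
```

The wing runs straight up the slope (|y| ≤ 2 mm along it), the sill gap is even on both sides, and the bystanders look unchanged. I'm handing it in.

```bash
python3 -c "
from plant import workorder
print(workorder.close_job())"
```

```text
the job is handed in; nothing more can be done
None
```

The filter is seated flat under the lip, the latch is turned to its stop pointing straight up the slope, the tray, cup and glue bottle were left alone, and the job was handed in at about 39.5 s (no verdict was returned).

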